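# Free and swing the revolving rivet anvil

### The job

Change the rivet anvil over: feel for the release of the red-handled locking pin by turning it anticlockwise, draw it straight up out of the green guard, and park it in the yellow rest, pushed to the back of the notch and hanging by its collar. Then, with the pin left parked, swing the turntable clockwise by its black knob until it comes up against its stop, so that the brass anvil sits under the punch guide. Leave the other tools on the bench where they are, and let go of everything.

Things in the scene. Friction and masses are not known exactly. Their poses are not given: they have to be found in the camera images.
- fixture: Revolving rivet anvil screwed to the bench: green base 230 x 170 x 12 mm, steel turntable of radius 70 mm (top 26 mm above the bench), a green guard over its rim at the fixture's -x side, a green punch guide, 78 mm tall (88 over its steel bush), overhanging the rim at its +x side. Origin on the bench under the turntable's axis; +x runs from guard to punch guide, +z up.
- bore (a point): Point on the guard's top (a plate 56 x 60 mm, 52 mm above the bench) on the pin's axis, 58 mm from the turntable's axis. The guard's hole is 32 mm wide; 6 mm under its top a hidden key plate, 6 mm thick, has a slot 12 x 32 mm whose direction cannot be seen.
- pin: Steel locking pin, 120 g. Origin on its axis at the underside of its collar, +z up. Collar 44 mm in diameter, 4 mm thick; shaft 8 mm in diameter, to 34 mm below the origin. The collar rests on the guard; the tip stands in a hole in the turntable and locks it. The pin must rise 35 mm to clear the guard.
- handle (a point): Centre of the pin's red handle, an upright flat tab: 28 mm along its x, 12 mm thick along its y, 36 mm high, from 8 to 44 mm above the pin's origin. Axes as the pin's.
- lug (a point): Centre of the pin's cross lug, 28 mm along its x, 8 mm wide, 15 to 20 mm below the pin's origin. It is caught under the key plate: the pin lifts only about 3 mm until the handle has been turned anticlockwise (from above) by an unknown angle, different each time, between 23 and 80 degrees. Within about 6 degrees of that angle the pin comes straight up.
- notch (a point): Seat of the notch in the fixed rest (yellow, black foot): where the parked pin's origin lies, on the plate's top, 60 mm above the bench. Plate 6 mm thick, notch 12 mm wide, open along this point's -x, flared mouth ending 36 mm from the seat. The shaft goes in along +x, plate between collar and lug, to the notch's end; the collar then rests on the plate. An upright stands 24 mm behind the seat.
- turret (a joint): Angle of the turntable, rad: 0 as locked by the pin, grows clockwise seen from above, up to a stop at 1.571 where the brass anvil is under the punch guide. Friction torque about 0.12 N m; it stays where it is left.
- turret_axis (a point): On the turntable's axis, 26 mm above the bench, +z up.
- turret_knob (a point): Centre of the top of the black upright knob that turns the turntable, 72 mm above the bench: 18 mm in diameter, 34 mm tall, 90 mm from the axis, on a bar that reaches out past the rim.
- toolblock: Wooden block 75 x 110 x 45 mm with punches standing up to 100 mm high; bystander, origin under its centre. It and the yellow rest stand on the two sides of the fixture, either way round.
- mallet: Mallet lying down beyond the fixture: white head 48 mm in diameter and 85 mm long, wooden handle 190 mm along its -x; bystander, origin under the head.
- tin: Tin, 64 mm in diameter and 60 mm high, beyond the fixture; bystander, origin under its centre.
There are look-alikes about, which are no part of the job. Of the things shaped like the pin, the steel one is meant. Of the things that look like the part that bears notch, the smallest one is meant.

How it is judged:
On the way, in this order (a step that is already met when the one before it is completed fails the run):
1. the pin is drawn up clear of the guard (z of pin in the frame of bore above 0.035 m), for 0.1 s.
2. the pin hangs parked in the notch, let go (x of pin in the frame of notch between -0.008 and 0.004 m and y of pin in the frame of notch between -0.005 and 0.005 m and z of pin in the frame of notch between -0.003 and 0.003 m and angle between pin's own z axis and vertical below 0.1 rad and contact force between pin and the fingers below 0.05 N), for 0.2 s.
3. the turntable is swung to its stop (value of joint turret above 1.53 rad), for 0.2 s.
At the end, for the whole second after the job is handed in: The pin hangs at rest in the notch, upright within 0.1 rad, its origin within 8 mm (towards the mouth) of the seat and 5 mm across, its collar resting on the plate (3 mm), and the turntable stands still at its stop (1.53 rad or more) (x of pin in the frame of notch between -0.008 and 0.004 m and y of pin in the frame of notch between -0.005 and 0.005 m and z of pin in the frame of notch between -0.003 and 0.003 m and angle between pin's own z axis and vertical below 0.1 rad and linear speed of pin below 0.02 m/s and value of joint turret above 1.53 rad and velocity of joint turret below 0.05 rad/s); the robot touches nothing.
It fails at once if the tool block, the mallet or the tin is moved by more than 30 mm (distance of any of toolblock, mallet, tin from where it was at the start of the episode above 0.03 m).
It also fails if it takes over 70 s, if anything falls off the work surface, if the arm or the gripper's body presses on something with over 40 N, if the wrist force passes 120 N, or if a joint passes its speed limit or range.

### The arm

A 6-joint arm with a two-finger parallel gripper is mounted at the origin on the work surface. World frame = base frame: x ahead of the robot, y to its left, z up, the work surface at z = 0. Lengths are in m, angles in rad, forces in N, time in s.
With the tool pointing down it reaches from about 0.3 to 0.775 m from the base axis. Payload 14.6 kg.
Tool frame: the origin (TCP) lies at the very end of the fingers, on their centre line; the grasp point (between the pads) lies 19 mm behind it; z points along the fingers, y is the line along which they close (so a half turn about z gives the same grasp; the last joint's range is limited). The gripper opens to 94 mm and grips with 3 to 60 N. Pads are 16 mm wide; open, the fingers measure 119 mm over their backs; the gripper's body (75 mm by 177 mm) begins 78 mm behind the grasp point.
Start: joints at [1.21, 0.3, 1.521, -0, 1.321, -0.067], TCP at [0.159, 0.526, 0.205] pointing down, gripper open.
Joint ranges: [-3.03, 3.03], [-0.79, 2.21], [0.23, 2.52], [-1.04, 4.18], [0, 3.07], [-2.55, 2.55]. Speed limits (rad/s): [2.22, 2.22, 2.57, 3.14, 3.14, 3.14].

### API

Orientations are given as [roll, pitch, yaw] about the fixed x, y, z axes, in that order (R = Rz(yaw) Ry(pitch) Rx(roll)).
In Python, from station import ctrl gives the robot as it stands. The module is installed in compiled form; this text tells all that it offers.
- The arm moves only by the tool step_arm, never from a script. Its argument "deltas" is a list of rows, each an object with "dp": the shift along the tool's x, y, z scaled (see below), a list of three; "twist": the turn about the tool's z scaled (see below). In form: [{"dp": [tx, ty, tz], "twist": twist}, ...]. A call has 1 to 12 rows; each row shifts and turns the commanded pose from where the row before left it, along the tool's axes as they then stand; what a row does not reach is not made up. The controller multiplies each number of a shift by 0.04 m and each number of a turn by 4 degrees. A row lasts 1/10 s, in which the tool goes at most 50 mm and 8.59 degrees, less where a joint would pass 70% of its speed; a pose out of reach is approached as far as the arm can. A call with a number of a shift or a turn outside -1 to 1 is refused whole. A call with a gripper value outside its range is refused whole. "gripper" is the opening, from -1 (shut) to 1 (fully open), set as the call begins (left out, the last holds). The fingers move at their own pace and stop on an object; "squeeze" is the grip in N (left out, the last holds). Time passes only in rows, so rows that do not move let the fingers close. It gives the time, the measured TCP pose, the force, the opening and the grip force at its end, in the units of the state.
- ctrl.get_obs(): the state, without advancing time (a new reading comes with each control period).
- ctrl.camera(name): name is "side" or "top" or "wrist"; returns (picture, depth): 420x560x3 uint8, red, green, blue; 420x560 float32, m along the optical axis (not along the pixel's ray), 0 where there is no reading.
- ctrl.get_calibration(name): a dict with "fx", "fy", "cx", "cy" (pixels), "world_to_cam" (4x4, takes a point from world to camera coordinates); the wrist camera has in their place "hand_eye" (4x4, takes a point from camera to tool coordinates, whose origin is the TCP and whose axes are the flange's). Camera axes: x right, y down, z forward; pixel columns grow to the right and rows downward; lengths in m; the calibration is good to about 2 mm. A picture is of the moment at which its call begins: read the wrist's pose just before it. get_calibration takes no time and is no camera call.
- ctrl.hand_in(): hands the job in; it is judged then, once.
Trained networks look in the newest picture that a camera, given by its name, has taken for a name from the list of things; names that differ only in an ending like _2 or _b are one class to them, and where a whole thing is asked for, a point or a joint stands for the part that bears it (a point fixed in the world has none). Each returns a list of dicts, best first, with "conf" (0 to 1); they miss things now and then, are a little off and sometimes report something else, mostly with a low value. They report only what shows in the picture. A call takes as long as a camera call. They do not tell look-alikes from the thing itself.
- ctrl.spot_in(camera, label): "rect" ([left, top, right, bottom] as shares, 0 to 1, of the picture: columns of its width, rows of its height, round what is visible of it).
- ctrl.cut_out(camera, label): "pixels" (420x560 bool, what is visible of it) and "rect" ([left, top, right, bottom] as shares, 0 to 1, of the picture: columns of its width, rows of its height, round what is visible of it).
The state is a dict: "time_s": time; "qpos": joint angles; "joint_vel": joint speeds; "tau": joint torques, N m; "ee_pos": TCP position; "eef_rot": TCP orientation; "force": force on the tool from outside, world axes, zero at the start; "moment": the same for the moment, N m; "grip_width": finger opening in m; "grip_force": force on a finger pad.
Only numpy, scipy, OpenCV 4.12 (cv2) and the standard library are available. Lean on these libraries where they do the work, as an engineer would, in place of code of your own. Each camera call takes 0.05 s, during which the arm holds its last target. There are 200 camera calls.

## Working session

There is one attempt and no reset: what is moved stays moved. The work goes in short steps, Python scripts to look and compute and a tool call to move; the robot and the scene stay as the last step left them, time stands still between calls to the robot, and variables do not carry over. Pictures are saved under pics/ and viewed, at most 10 in all, crops included, and the job is handed in when it is done.

Besides the shell and the picture viewer there is one more tool, called after ">>>" as name([rows], argument=value, ...), one row to a line, values as JSON. step_arm: Moves the arm, as the interface text tells. Its arguments: {"type":"object","properties":{"deltas":{"type":"array"},"gripper":{"type":"number"},"squeeze":{"type":"number"}},"required":["deltas"]}

```bash
mkdir -p pics; cat > h.py <<'E'
import numpy as np, cv2
from station import ctrl
from scipy.spatial.transform import Rotation as R
def snap(n):
    o=ctrl.get_obs(); im,d=ctrl.camera(n); c=ctrl.get_calibration(n)
    if n=='wrist':
        T=np.eye(4);T[:3,:3]=R.from_euler('xyz',o['eef_rot']).as_matrix();T[:3,3]=o['ee_pos']
        W=T@np.array(c['hand_eye'])
    else: W=np.linalg.inv(np.array(c['world_to_cam']))
    v,u=np.mgrid[0:420,0:560]
    P=np.stack([(u-c['cx'])/c['fx']*d,(v-c['cy'])/c['fy']*d,d],-1)@W[:3,:3].T+W[:3,3]
    P[d==0]=np.nan
    return im,d,P,c,W
E
python3 - <<'E'
from h import *
o=ctrl.get_obs();print({k:np.round(v,3).tolist() for k,v in o.items()})
ims=[]
for n in ['top','side']:
    im,d,P,c,W=snap(n); print(n,c['fx'],np.round(W,3).tolist())
    np.savez(f'{n}.npz',im=im,P=P)
    cv2.imwrite(f'pics/{n}0.png',cv2.resize(im[:,:,::-1],(800,600)))
    for l in ['fixture','pin','handle','notch','turret_knob','toolblock','mallet','tin']:
        for r in ctrl.cut_out(n,l):
            m=r['pixels'];q=P[m];print(l,round(r['conf'],2),(np.array(r['rect'])*[560,420,560,420]).round().tolist(),m.sum(),np.nanmedian(q,0).round(3),np.nanmax(q[:,2]).round(3), im[m].mean(0).round())
E
```

```text
{'time_s': 0.0, 'qpos': [1.21, 0.3, 1.522, -0.0, 1.321, -0.067], 'joint_vel': [-0.001, 0.0, 0.0, 0.003, 0.0, -0.0], 'tau': [-0.001, -53.182, -35.274, 0.071, 0.024, -0.0], 'ee_pos': [0.159, 0.526, 0.205], 'eef_rot': [-3.14, -0.0, 2.848], 'force': [0.23, 0.114, -0.681], 'moment': [0.037, 0.011, 0.088], 'grip_force': 0.0, 'grip_width': 0.094}
top 532.2643778596594 [[0.001, -0.992, 0.13, 0.439], [-1.0, -0.002, -0.005, -0.02], [0.006, -0.13, -0.991, 1.177], [0.0, 0.0, 0.0, 1.0]]
fixture 0.92 [227.0, 165.0, 311.0, 277.0] 7731 [ 0.567 -0.009  0.02 ] 0.096 [132. 176. 147.]
fixture 0.3 [116.0, 93.0, 227.0, 136.0] 1702 [0.81  0.136 0.037] 0.056 [191. 180. 149.]
pin 0.85 [257.0, 239.0, 278.0, 258.0] 296 [ 0.503 -0.012  0.059] 0.103 [204. 166. 162.]
pin 0.65 [250.0, 295.0, 279.0, 314.0] 363 [ 0.384 -0.005  0.04 ] 0.088 [157.  97. 181.]
pin 0.53 [182.0, 267.0, 204.0, 287.0] 324 [0.442 0.145 0.041] 0.083 [222. 163. 189.]
handle 0.88 [253.0, 295.0, 274.0, 317.0] 320 [ 0.384 -0.005  0.041] 0.088 [159.  97. 188.]
handle 0.82 [261.0, 237.0, 275.0, 259.0] 316 [ 0.502 -0.012  0.059] 0.103 [203. 169. 164
[... 2335 characters left out ...]
9.0, 297.0] 1506 [ 0.553 -0.222  0.052] 0.061 [125. 103.  24.]
notch 0.62 [181.0, 294.0, 265.0, 389.0] 4700 [ 0.446 -0.373  0.08 ] 0.088 [136. 112.  25.]
turret_knob 0.97 [243.0, 183.0, 299.0, 234.0] 1539 [ 0.568 -0.026  0.025] 0.072 [134. 133. 126.]
toolblock 0.69 [247.0, 142.0, 274.0, 182.0] 926 [0.542 0.173 0.043] 0.099 [141. 115.  74.]
toolblock 0.23 [243.0, 182.0, 298.0, 235.0] 1577 [ 0.567 -0.024  0.025] 0.072 [133. 131. 125.]
mallet 0.81 [342.0, 139.0, 374.0, 188.0] 772 [0.805 0.102 0.033] 0.05 [168. 165. 144.]
tin 0.69 [368.0, 240.0, 404.0, 283.0] 1129 [ 0.77  -0.221  0.049] 0.063 [154. 155. 147.]
tin 0.32 [237.0, 190.0, 256.0, 212.0] 321 [ 0.501 -0.018  0.065] 0.097 [117.  63.  59.]
```

```bash
python3 - <<'E'
from h import *
a=np.load('top.npz')['im'];b=np.load('side.npz')['im']
A=cv2.resize(a[150:350,180:390],(420,400),interpolation=cv2.INTER_CUBIC)
B=cv2.resize(b[150:310,180:333],(380,400),interpolation=cv2.INTER_CUBIC)
cv2.imwrite('pics/crop1.png',np.hstack([A,B])[:,:,::-1])
E
```

```text
(no output)
```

View pics/top0.png

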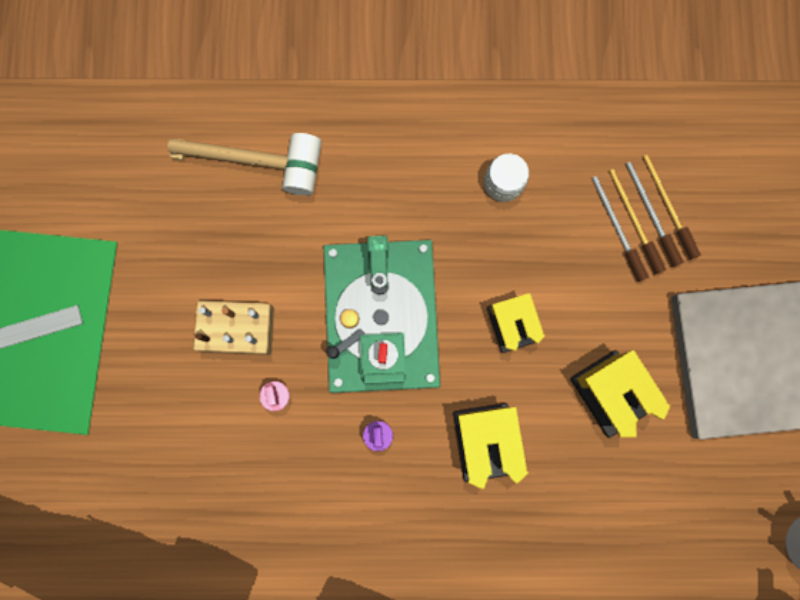

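View pics/crop1.png

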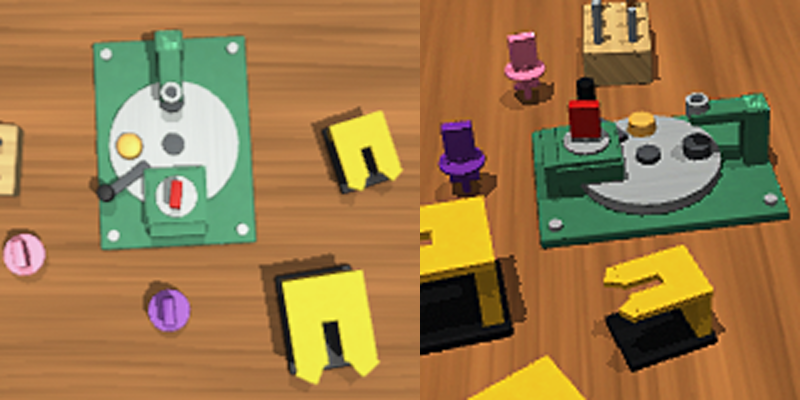

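Red/steel pin at top-px (267,248) fits (purple (264,305) and pink (192,277) are look-alikes). There are three yellow rests, at (361,225), (342,312) and (434,275). The one at (361,225) is the smallest and its plate is at 60 mm, so it is the one meant. Its notch opens towards the robot.

>>> step_arm([
  {"dp":[-0.8,-0.7,0],"twist":0},
  {"dp":[-0.8,-0.7,0],"twist":0},
  {"dp":[-0.8,-0.7,0],"twist":0},
  {"dp":[-0.8,-0.7,0],"twist":0},
  {"dp":[-0.8,-0.7,0],"twist":0},
  {"dp":[-0.8,-0.7,0],"twist":0},
  {"dp":[-0.8,-0.7,0],"twist":0},
  {"dp":[-0.8,-0.7,0],"twist":0},
  {"dp":[-0.8,-0.7,0],"twist":0},
  {"dp":[-0.8,-0.7,0],"twist":0},
  {"dp":[-0.8,-0.7,0],"twist":0},
  {"dp":[-0.8,-0.7,0],"twist":0},
], gripper=0)

```text
time_s: 2.1
ee_pos: [0.4302, 0.0919, 0.2057]
eef_rot: [3.141, 0.001, 2.848]
force: [-0.4, 1.5, 0.0]
grip_width: 0.0469
grip_force: 0.0
```

>>> step_arm([
  {"dp":[-0.63,-0.55,-0.5],"twist":1},
  {"dp":[-0.6,-0.6,-0.5],"twist":1},
  {"dp":[-0.55,-0.62,0],"twist":1},
  {"dp":[-0.5,-0.65,0],"twist":1},
  {"dp":[0,0,0],"twist":1},
  {"dp":[0,0,0],"twist":1},
  {"dp":[0,0,0],"twist":1},
  {"dp":[0,0,0],"twist":1},
  {"dp":[0,0,0],"twist":1},
  {"dp":[0,0,0],"twist":1},
  {"dp":[0,0,0],"twist":1},
  {"dp":[0,0,0],"twist":1},
])

```text
time_s: 3.3
ee_pos: [0.4757, -0.0299, 0.2455]
eef_rot: [3.141, 0.0, 2.007]
force: [0.2, 2.1, 0.2]
grip_width: 0.0475
grip_force: 0.0
```

>>> step_arm([
  {"dp":[0,0,0],"twist":1},
  {"dp":[0,0,0],"twist":1},
  {"dp":[0,0,0],"twist":1},
  {"dp":[0,0,0],"twist":1},
  {"dp":[0,0,0],"twist":1},
  {"dp":[0,0,0],"twist":1},
  {"dp":[0,0,0],"twist":1},
  {"dp":[0,0,0],"twist":1},
  {"dp":[0,0,0],"twist":1},
  {"dp":[0,0,0],"twist":1},
  {"dp":[0,0,0],"twist":1},
  {"dp":[0,0,0],"twist":1},
])

```text
time_s: 4.5
ee_pos: [0.4757, -0.0298, 0.2455]
eef_rot: [3.142, -0.0, 1.169]
force: [-0.3, -0.7, -0.2]
grip_width: 0.0473
grip_force: 0.0
```

>>> step_arm([
  {"dp":[0,0,0],"twist":1},
  {"dp":[0,0,0],"twist":1},
  {"dp":[0,0,0],"twist":1},
  {"dp":[0,0,0],"twist":1},
  {"dp":[0,0,0],"twist":1},
  {"dp":[0,0,0],"twist":1},
  {"dp":[0,0,0],"twist":1},
  {"dp":[0,0,0],"twist":1},
  {"dp":[0,0,0],"twist":1},
  {"dp":[0,0,0],"twist":1},
  {"dp":[0,0,0],"twist":1},
  {"dp":[0,0,0],"twist":1},
])

```text
time_s: 5.7
ee_pos: [0.4757, -0.0299, 0.2455]
eef_rot: [3.142, -0.0, 0.332]
force: [-0.3, -1.1, 0.4]
grip_width: 0.0471
grip_force: 0.0
```

```bash
python3 - <<'E'
from h import *
im,d,P,c,W=snap('wrist');np.savez('w1.npz',im=im,P=P);print(np.round(np.array(c['hand_eye']),3).tolist(),c['fx'])
cv2.imwrite('pics/w1.png',im[:,:,::-1])
o=ctrl.get_obs();print(np.round(o['qpos'],3),o['ee_pos'],o['eef_rot'])
for l in ['pin','handle','notch','turret_knob']:
    for r in ctrl.cut_out('wrist',l):
        m=r['pixels'];q=P[m];print(l,round(r['conf'],2),(np.array(r['rect'])*[560,420,560,420]).round().tolist(),m.sum(),np.nanmedian(q,0).round(3),np.nanmax(q[:,2]).round(3), im[m].mean(0).round())
print('table z',np.nanpercentile(P[...,2],[1,10,30,50,80]))
E
```

```text
[[-0.0, -0.962, -0.271, 0.079], [1.0, -0.0, -0.001, 0.0], [0.001, -0.271, 0.962, -0.179], [0.0, 0.0, 0.0, 1.0]] 343.13899864406517
[-0.14   0.104  1.662 -0.     1.375  1.104] [ 0.47567901 -0.02986309  0.24550321] [ 3.14152993e+00 -5.98551241e-05  3.27444715e-01]
pin 0.94 [226.0, 235.0, 262.0, 267.0] 605 [ 0.39  -0.01   0.038] 0.251 [126.  83. 145.]
pin 0.91 [261.0, 144.0, 303.0, 182.0] 1316 [ 0.503 -0.011  0.056] 0.098 [186. 162. 159.]
pin 0.85 [106.0, 146.0, 149.0, 188.0] 1377 [0.443 0.144 0.047] 0.08 [160. 103. 121.]
handle 0.92 [227.0, 234.0, 261.0, 268.0] 551 [ 0.391 -0.01   0.038] 0.247 [126.  83. 148.]
handle 0.79 [104.0, 147.0, 148.0, 183.0] 1446 [0.443 0.144 0.043] 0.08 [160. 103. 119.]
handle 0.59 [259.0, 142.0, 299.0, 183.0] 1344 [ 0.502 -0.011  0.056] 0.098 [185. 163. 159.]
notch 0.94 [421.0, 142.0, 501.0, 215.0] 4823 [ 0.552 -0.203  0.059] 0.063 [184. 170.  89.]
notch 0.6 [322.0, 249.0, 419.0, 338.0] 2853 [ 0.416 -0.165  0.066] 0.293 [149. 133.  72.]
notch 0.56 [477.0, 241.0, 558.0, 343.0] 6526 [ 0.456 -0.336  0.051] 0.357 [137. 121.  65.]
turret_knob 0.58 [198.0, 37.0, 357.0, 170.0] 10763 [ 0.565 -0.002  0.026] 0.076 [168. 171. 167.]
table z [-1.69455097e-03 -7.26001313e-04  1.34234553e-04  1.21829814e-03
  3.07073737e-01]
```

View pics/w1.png

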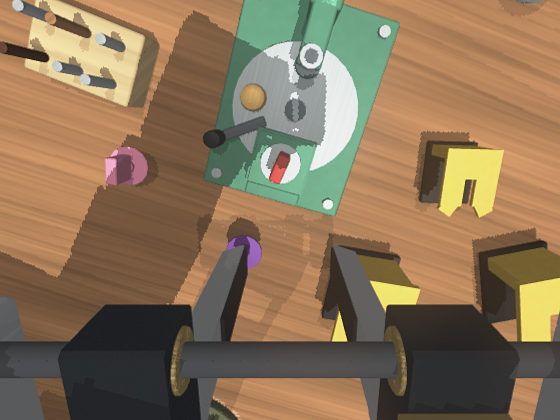

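```bash
cat > meas.py <<'E'
from h import *
def run(f):
    z=np.load(f);im=z['im'].astype(int);P=z['P'];r,g,b=im[...,0],im[...,1],im[...,2]
    X,Y,Z=P[...,0],P[...,1],P[...,2]
    red=(r>110)&(g<70)&(b<70)&(np.hypot(X-.503,Y+.011)<.05)
    top=red&(Z>.09)
    q=P[top];print('handle top n',len(q),np.nanmean(q,0).round(4),'rect',[np.round(v,4) for v in cv2.minAreaRect((q[:,:2]*1000).astype(np.float32))])
    q=P[red];print('handle all',len(q),q.mean(0).round(4))
    col=(abs(Z-.056)<.0025)&(np.hypot(X-.503,Y+.011)<.03)&(abs(r-g)<20)&(abs(b-g)<25)
    q=P[col];print('collar',len(q),cv2.minEnclosingCircle((q[:,:2]*1000).astype(np.float32)))
    y=(r>120)&(g>100)&(b<90)&(abs(Z-.06)<.006)&(np.hypot(X-.55,Y+.205)<.07)
    q=P[y];print('plate',len(q),q.mean(0).round(4));rc=cv2.minAreaRect((q[:,:2]*1000).astype(np.float32));print('plate rect',rc);print(cv2.boxPoints(rc).round(1).tolist())
    np.save('plate.npy',q)
    for nm,h,c in [('knob',.072,(.50,.06))]:
        k=(abs(Z-h)<.003)&(np.hypot(X-c[0],Y-c[1])<.05)&(r<90);q=P[k];
        if len(q):print(nm,len(q),q.mean(0).round(4),cv2.minEnclosingCircle((q[:,:2]*1000).astype(np.float32)))
    k=(abs(Z-.026)<.002)&(np.hypot(X-.565,Y)<.09)&(abs(r-g)<25)&(abs(b-g)<25);q=P[k];print('disc',len(q),cv2.minEnclosingCircle((q[:,:2]*1000).astype(np.float32)))
    k=(abs(Z-.012)<.002)&(np.hypot(X-.565,Y)<.17)&(g>r+15);q=P[k];print('base',cv2.minAreaRect((q[:,:2]*1000).astype(np.float32)))
if __name__=='__main__':
    import sys;run(sys.argv[1])
    # raster of plate
    q=np.load('plate.npy');img=np.full((400,400),0,np.uint8)
    for x,y in q[:,:2]: cv2.circle(img,(int((-y-.205)*4000+200),int(200-(x-.55)*4000)),3,255,-1)
    for i in range(0,400,40): cv2.line(img,(i,0),(i,400),90,1);cv2.line(img,(0,i),(400,i),90,1)
    cv2.imwrite('pics/plate.png',img)
E
python3 meas.py w1.npz
```

```text
handle top n 50 [ 0.5062 -0.011   0.0957] rect [array([500.7571, -11.5895]), array([10.7564, 26.0448]), np.float64(82.32)]
handle all 50 [ 0.5062 -0.011   0.0957]
collar 851 ((500.3518981933594, -11.789904594421387), 21.79253578186035)
plate 162 [ 0.5499 -0.2011  0.0585]
plate rect ((548.8639526367188, -206.29629516601562), (75.2648696899414, 56.754005432128906), 9.335297584533691)
[[507.1000061035156, -184.39999389648438], [516.2999877929688, -240.39999389648438], [590.5999755859375, -228.1999969482422], [581.4000244140625, -172.1999969482422]]
knob 250 [0.5033 0.0615 0.0719] ((502.96533203125, 61.890445709228516), 8.999028205871582)
disc 8504 ((571.537841796875, -8.312689781188965), 81.35269927978516)
base ((562.843017578125, -8.850265502929688), (228.66075134277344, 168.7942352294922), 2.8583688735961914)
```

View pics/plate.png

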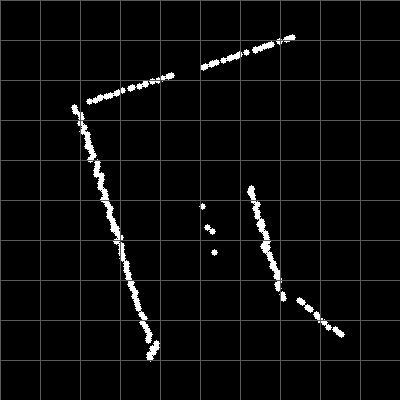

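```bash
python3 - <<'E'
from h import *
z=np.load('w1.npz');im=z['im'].astype(int);P=z['P'];X,Y,Z=P[...,0],P[...,1],P[...,2]
m=(abs(Z-.06)<.005)&(np.hypot(X-.55,Y+.205)<.07)&(im[...,0]-im[...,2]>50)
q=P[m];print(m.sum(),q.mean(0),np.percentile(q[:,2],[5,50,95]))
for a in np.radians(np.arange(14,21,1.)):
    ex=np.array([np.cos(a),np.sin(a)]);ey=np.array([-ex[1],ex[0]])
    u=q[:,:2]@ex;v=q[:,:2]@ey
    # side straightness
    lo=[];hi=[]
    for t in np.arange(u.max()-.035,u.max()-.004,.004):
        s=v[abs(u-t)<.002];lo.append(s.min());hi.append(s.max())
    print(np.degrees(a).round(),'edge drift mm',(1e3*(np.polyfit(np.arange(len(lo)),lo,1)[0])).round(2),(1e3*(np.polyfit(np.arange(len(hi)),hi,1)[0])).round(2))
a=np.radians(17);ex=np.array([np.cos(a),np.sin(a)]);ey=np.array([-ex[1],ex[0]])
u=q[:,:2]@ex;v=q[:,:2]@ey
print('u',u.min(),u.max(),'v',v.min(),v.max())
for t in np.arange(u.min(),u.max(),.003):
    s=np.sort(v[abs(u-t)<.002]);g=np.diff(s);i=g.argmax();print(t.round(4),s[0].round(4),s[-1].round(4),'gap',s[i].round(4),s[i+1].round(4))
E
```

```text
3250 [ 0.55156266 -0.21036781  0.05969731] [0.05793407 0.05981161 0.0610839 ]
14.0 edge drift mm 0.28 0.21
15.0 edge drift mm 0.21 0.17
16.0 edge drift mm 0.14 0.1
17.0 edge drift mm 0.07 0.02
18.0 edge drift mm 0.0 -0.05
19.0 edge drift mm -0.03 -0.12
20.0 edge drift mm -0.34 -0.19
u 0.4234850113149797 0.49810292011197693 v -0.3934636193920216 -0.3332854029363303
0.4235 -0.3814 -0.345 gap -0.3794 -0.3482
0.4265 -0.3877 -0.3408 gap -0.3768 -0.3499
0.4295 -0.3914 -0.3345 gap -0.3749 -0.3517
0.4325 -0.3933 -0.3333 gap -0.3736 -0.3533
0.4355 -0.3921 -0.3338 gap -0.369 -0.3567
0.4385 -0.3921 -0.3338 gap -0.3689 -0.3574
0.4415 -0.3925 -0.3342 gap -0.3692 -0.3573
0.4445 -0.3925 -0.334 gap -0.3685 -0.3576
0.4475 -0.3925 -0.334 gap -0.3686 -0.3569
0.4505 -0.3928 -0.3341 gap -0.3686 -0.3571
0.4535 -0.3924 -0.3341 gap -0.369 -0.3569
0.4565 -0.392 -0.3339 gap -0.3693 -0.3575
0.4595 -0.3923 -0.3338 gap -0.369 -0.3575
0.4625 -0.3927 -0.3338 gap -0.3689 -0.357
0.4655 -0.3919 -0.3339 gap -0.3662 -0.3643
0.4685 -0.3922 -0.3339 gap -0.3624 -0.3613
0.4715 -0.3922 -0.3338 gap -0.3497 -0.3486
0.4745 -0.392 -0.3336 gap -0.3567 -0.3553
0.4775 -0.3925 -0.3338 gap -0.339 -0.3379
0.4805 -0.3925 -0.3339 gap -0.3649 -0.3638
0.4835 -0.392 -0.3337 gap -0.3421 -0.3409
0.4865 -0.392 -0.3339 gap -0.3727 -0.3717
0.4895 -0.392 -0.3335 gap -0.3797 -0.3781
0.4925 -0.3913 -0.3335 gap -0.3775 -0.3764
0.4955 -0.3935 -0.3335 gap -0.3935 -0.392
```

>>> step_arm([
  {"dp":[0.73,-0.23,0],"twist":0.95},
  {"dp":[0,0,0],"twist":0.95},
  {"dp":[0,0,0],"twist":0.95},
  {"dp":[0,0,0],"twist":0.95},
  {"dp":[0,0,0],"twist":0.95},
  {"dp":[0,0,0.8],"twist":0.95},
  {"dp":[0,0,0.8],"twist":0.95},
  {"dp":[0,0,0.8],"twist":0},
  {"dp":[0,0,0.8],"twist":0},
  {"dp":[0,0,0.6],"twist":0},
  {"dp":[0,0,0],"twist":0},
])

```text
time_s: 7.05
ee_pos: [0.4987, -0.0115, 0.0908]
eef_rot: [3.141, 0.005, -0.128]
force: [0.7, 0.8, 0.2]
grip_width: 0.0472
grip_force: 0.0
```

>>> step_arm([
  {"dp":[0.04,0,0.4],"twist":0.1},
  {"dp":[0,0,0.3],"twist":0},
  {"dp":[0,0,0],"twist":0},
])

```text
time_s: 7.35
ee_pos: [0.5014, -0.0118, 0.065]
eef_rot: [3.142, 0.001, -0.136]
force: [-0.1, -0.9, 0.4]
grip_width: 0.0472
grip_force: 0.0
```

>>> step_arm([
  {"dp":[0,0,0],"twist":0},
  {"dp":[0,0,0],"twist":0},
  {"dp":[0,0,0],"twist":0},
  {"dp":[0,0,0],"twist":0},
], gripper=-1, squeeze=20)

```text
time_s: 7.75
ee_pos: [0.502, -0.0118, 0.0659]
eef_rot: [-3.142, -0.001, -0.137]
force: [0.2, -0.5, -1.2]
grip_width: 0.0185
grip_force: 0.0
```

>>> step_arm([
  {"dp":[0,0,0],"twist":0},
  {"dp":[0,0,0],"twist":0},
  {"dp":[0,0,-0.03],"twist":-0.5},
  {"dp":[0,0,0],"twist":-1},
  {"dp":[0,0,0],"twist":-1},
  {"dp":[0,0,0],"twist":-1},
  {"dp":[0,0,0],"twist":-1},
  {"dp":[0,0,-0.12],"twist":-1},
  {"dp":[0,0,0],"twist":0},
])

```text
time_s: 8.65
ee_pos: [0.5007, -0.0118, 0.0702]
eef_rot: [-3.141, 0.003, 0.248]
force: [-0.8, -0.7, -12.9]
grip_width: 0.0121
grip_force: 20.0
```

>>> step_arm([
  {"dp":[0,0,0],"twist":-1},
  {"dp":[0,0,0],"twist":0},
])

```text
time_s: 8.85
ee_pos: [0.5008, -0.0117, 0.0702]
eef_rot: [-3.14, 0.003, 0.316]
force: [-1.1, 0.5, -16.6]
grip_width: 0.0118
grip_force: 20.0
```

>>> step_arm([
  {"dp":[0,0,0],"twist":-1},
  {"dp":[0,0,0],"twist":0},
])

```text
time_s: 9.05
ee_pos: [0.5009, -0.0116, 0.0703]
eef_rot: [-3.14, 0.002, 0.385]
force: [-1.0, 1.1, -19.7]
grip_width: 0.0118
grip_force: 20.0
```

>>> step_arm([
  {"dp":[0,0,0],"twist":-1},
  {"dp":[0,0,0],"twist":0},
])

```text
time_s: 9.25
ee_pos: [0.5009, -0.0117, 0.0704]
eef_rot: [-3.14, 0.002, 0.454]
force: [-1.1, 0.4, -22.2]
grip_width: 0.0115
grip_force: 20.0
```

>>> step_arm([
  {"dp":[0,0,0],"twist":-1},
  {"dp":[0,0,0],"twist":0},
])

```text
time_s: 9.45
ee_pos: [0.501, -0.0117, 0.0705]
eef_rot: [-3.14, 0.002, 0.524]
force: [-1.9, -0.1, -25.1]
grip_width: 0.0118
grip_force: 20.0
```

>>> step_arm([
  {"dp":[0,0,0.04],"twist":-1},
  {"dp":[0,0,0],"twist":0},
])

```text
time_s: 9.65
ee_pos: [0.5021, -0.0119, 0.0703]
eef_rot: [3.141, -0.0, 0.594]
force: [-0.4, 1.0, -12.0]
grip_width: 0.0116
grip_force: 20.0
```

>>> step_arm([
  {"dp":[0,0,0],"twist":-1},
  {"dp":[0,0,0],"twist":0},
])

```text
time_s: 9.85
ee_pos: [0.5023, -0.0119, 0.0703]
eef_rot: [3.141, -0.001, 0.663]
force: [-0.3, -0.4, -11.6]
grip_width: 0.0119
grip_force: 20.0
```

>>> step_arm([
  {"dp":[0,0,0],"twist":-1},
  {"dp":[0,0,0],"twist":0},
])

```text
time_s: 10.05
ee_pos: [0.5024, -0.0121, 0.0703]
eef_rot: [3.14, -0.001, 0.733]
force: [1.3, -2.0, -11.9]
grip_width: 0.012
grip_force: 20.0
```

>>> step_arm([
  {"dp":[0,0,0],"twist":-1},
  {"dp":[0,0,0],"twist":0},
])

```text
time_s: 10.25
ee_pos: [0.5023, -0.0121, 0.0703]
eef_rot: [3.14, -0.001, 0.803]
force: [-0.2, -3.2, -8.1]
grip_width: 0.012
grip_force: 20.0
```

>>> step_arm([
  {"dp":[0,0,-0.03],"twist":-1},
  {"dp":[0,0,0],"twist":0},
])

```text
time_s: 10.45
ee_pos: [0.5023, -0.0122, 0.0709]
eef_rot: [3.14, -0.0, 0.872]
force: [5.4, -4.7, -18.0]
grip_width: 0.0121
grip_force: 20.0
```

>>> step_arm([
  {"dp":[0,0,0],"twist":-1},
  {"dp":[0,0,0],"twist":0},
])

```text
time_s: 10.65
ee_pos: [0.5021, -0.0117, 0.0715]
eef_rot: [3.141, -0.001, 0.942]
force: [-2.8, 0.4, -2.9]
grip_width: 0.0121
grip_force: 20.0
```

>>> step_arm([
  {"dp":[0,0,-0.05],"twist":-0.8},
  {"dp":[0,0,-0.1],"twist":0},
  {"dp":[0,0,0],"twist":0},
])

```text
time_s: 10.95
ee_pos: [0.5024, -0.0116, 0.0782]
eef_rot: [3.14, -0.001, 0.997]
force: [-1.3, 1.1, 0.3]
grip_width: 0.012
grip_force: 20.0
```

>>> step_arm([
  {"dp":[0,0,-0.15],"twist":0},
  {"dp":[0,0,-0.15],"twist":0},
  {"dp":[0,0,-0.2],"twist":0},
  {"dp":[0,0,-0.3],"twist":0},
  {"dp":[0,0,-0.3],"twist":0},
  {"dp":[0,0,-0.2],"twist":0},
  {"dp":[0,0,0],"twist":0},
  {"dp":[0,0,0],"twist":0},
])

```text
time_s: 11.75
ee_pos: [0.5018, -0.0118, 0.129]
eef_rot: [3.142, -0.0, 1.001]
force: [0.1, 1.0, -1.0]
grip_width: 0.0118
grip_force: 20.0
```

```bash
python3 - <<'E'
from h import *
im,d,P,c,W=snap('side');np.savez('s2.npz',im=im,P=P);o=ctrl.get_obs();print(o['ee_pos'],o['eef_rot'],o['qpos'])
cv2.imwrite('pics/s2.png',cv2.resize(im[120:320,160:360],(600,600))[:,:,::-1])
for l in ['pin','handle']:
    for r in ctrl.cut_out('side',l):
        m=r['pixels'];q=P[m];print(l,round(r['conf'],2),(np.array(r['rect'])*[560,420,560,420]).round().tolist(),np.nanmedian(q,0).round(3),np.nanmin(q,0).round(3),np.nanmax(q,0).round(3))
E
```

```text
[ 0.50163266 -0.01181467  0.12871584] [-3.14112754e+00  2.70363727e-04  1.00115034e+00] [-9.65389114e-02  2.73770413e-01  1.74385087e+00 -3.18538206e-05
  1.12450859e+00  4.73120891e-01]
pin 0.91 [191.0, 197.0, 204.0, 227.0] [ 0.384 -0.011  0.045] [ 0.363 -0.029 -0.002] [0.403 0.068 0.079]
pin 0.76 [238.0, 171.0, 254.0, 199.0] [ 0.5   -0.024  0.117] [ 0.486 -0.036 -0.001] [0.52  0.135 0.158]
pin 0.55 [214.0, 161.0, 232.0, 187.0] [0.441 0.143 0.045] [ 0.42   0.126 -0.001] [0.46  0.185 0.078]
handle 0.92 [188.0, 202.0, 206.0, 225.0] [ 0.383 -0.011  0.045] [ 0.363 -0.029 -0.002] [0.401 0.068 0.079]
handle 0.57 [211.0, 163.0, 229.0, 187.0] [0.441 0.144 0.039] [ 0.414  0.126 -0.004] [0.462 0.288 0.078]
handle 0.5 [236.0, 171.0, 253.0, 196.0] [ 0.5   -0.023  0.117] [ 0.476 -0.036 -0.003] [0.523 0.18  0.158]
```

View pics/s2.png

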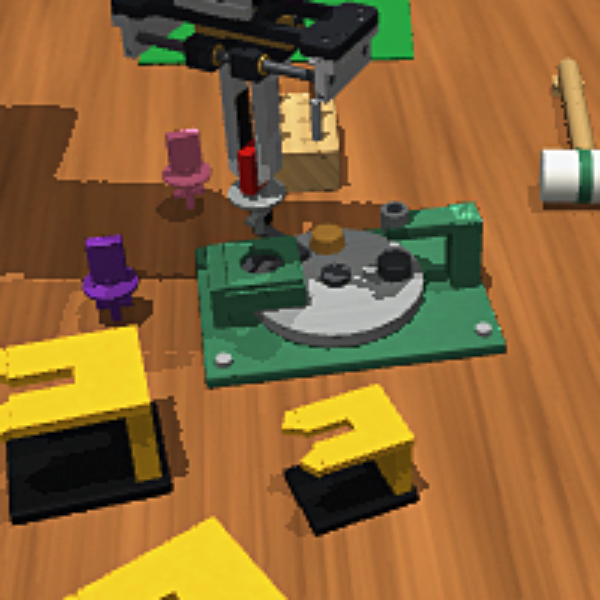

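```bash
python3 - <<'E'
from h import *
for f in ['side.npz','s2.npz']:
    z=np.load(f);im=z['im'].astype(int);P=z['P'];r,g,b=[im[...,i] for i in range(3)];X,Y,Z=P[...,0],P[...,1],P[...,2]
    near=(np.hypot(X-.5005,Y+.0117)<.03)
    red=near&(r>70)&(g<.5*r)&(b<.5*r);q=P[red];print(f,'red',red.sum(),'z',np.percentile(q[:,2],[1,50,99]).round(4),'xy',np.median(q[:,:2],0).round(4))
    zb=np.percentile(q[:,2],1)-.006
    col=near&(abs(Z-zb)<.008)&(abs(r-g)<18)&(g-b<18)&(g-b>-20)&(r>90)
    q=P[col];v,u=np.where(col);print('collar',col.sum(),'u',u.min(),u.max(),'v',v.min(),v.max(),np.percentile(q,[2,50,98],axis=0).round(4).tolist())
E
```

```text
side.npz red 172 z [0.0613 0.082  0.0963] xy [ 0.5009 -0.0179]
collar 80 u 238 255 v 202 211 [[0.4816, -0.033, 0.0524], [0.4998, -0.022, 0.0548], [0.5209, -0.0033, 0.0577]]
s2.npz red 77 z [0.1218 0.1445 0.1576] xy [ 0.4962 -0.0246]
collar 62 u 236 253 v 179 188 [[0.4819, -0.034, 0.1153], [0.4971, -0.026, 0.1168], [0.5203, -0.0033, 0.1186]]
```

>>> step_arm([
  {"dp":[-0.78,0.46,0],"twist":0},
  {"dp":[-0.78,0.46,0],"twist":0},
  {"dp":[-0.78,0.46,0],"twist":0},
  {"dp":[-0.78,0.46,0],"twist":0},
  {"dp":[-0.78,0.46,0],"twist":0},
  {"dp":[-0.77,0.47,0],"twist":0},
  {"dp":[0,0,0],"twist":0},
  {"dp":[0,0,0],"twist":0},
  {"dp":[0,0,0],"twist":0},
])

```text
time_s: 12.8
ee_pos: [0.4944, -0.228, 0.1288]
eef_rot: [-3.141, -0.0, 1.002]
force: [-0.1, -0.3, -1.0]
grip_width: 0.012
grip_force: 20.0
```

>>> step_arm([
  {"dp":[0.02,-0.01,0.4],"twist":0},
  {"dp":[0,0,0.4],"twist":0},
  {"dp":[0,0,0.41],"twist":0},
  {"dp":[0,0,0],"twist":0},
  {"dp":[0,0,0],"twist":0},
])

```text
time_s: 13.3
ee_pos: [0.4948, -0.2273, 0.0811]
eef_rot: [-3.141, -0.0, 1.002]
force: [0.0, 0.0, 0.0]
grip_width: 0.0118
grip_force: 20.0
```

```bash
python3 - <<'E'
from h import *
o=ctrl.get_obs();print(o['ee_pos'],o['force'])
im,d,P,c,W=snap('side');B=cv2.resize(im[200:320,200:320],(400,400))
r,g,b=[im[...,i].astype(int) for i in range(3)];X,Y,Z=P[...,0],P[...,1],P[...,2]
near=(np.hypot(X-.493,Y+.229)<.035)&(Z>.03)
red=near&(r>70)&(g<.5*r)&(b<.5*r);q=P[red];print('red',red.sum(),np.percentile(q,[2,50,98],axis=0).round(4).tolist())
col=near&(abs(Z-.066)<.008)&(abs(r-g)<18)&(abs(g-b)<20)&(r>90);q=P[col];print('collar',col.sum(),np.percentile(q,[2,50,98],axis=0).round(4).tolist())
im,d,P,c,W=snap('wrist');A=cv2.resize(im,(400,300));A=np.vstack([A,np.zeros((100,400,3),np.uint8)])
cv2.imwrite('pics/c3.png',np.hstack([A,B])[:,:,::-1])
X,Y,Z=P[...,0],P[...,1],P[...,2]
m=(abs(Z-.06)<.005)&(np.hypot(X-.55,Y+.21)<.07)&(im[...,0].astype(int)-im[...,2]>50)
q=P[m];a=np.radians(17);ex=np.array([np.cos(a),np.sin(a)]);ey=np.array([-ex[1],ex[0]]);u=q[:,:2]@ex;v=q[:,:2]@ey;print(len(u),np.median(q[:,2]))
if len(u):
  for t in np.arange(u.min(),u.max(),.004):
    s=np.sort(v[abs(u-t)<.002]);
    if len(s)>3:
      k=np.diff(s);i=k.argmax();print(t.round(4),s[0].round(4),s[-1].round(4),'gap',s[i].round(4),s[i+1].round(4))
E
```

```text
[ 0.49475537 -0.22730421  0.08107862] [0.00568545 0.02892714 0.00944276]
red 112 [[0.4841, -0.2444, 0.0745], [0.4901, -0.2398, 0.0968], [0.496, -0.2256, 0.1103]]
collar 103 [[0.4759, -0.2506, 0.0669], [0.4904, -0.2415, 0.0688], [0.5125, -0.2197, 0.0704]]
10280 0.06003680260051142
0.423 -0.3821 -0.3443 gap -0.3795 -0.3479
0.427 -0.3884 -0.3374 gap -0.3767 -0.3501
0.431 -0.3931 -0.3334 gap -0.3742 -0.3524
0.435 -0.3929 -0.3344 gap -0.3694 -0.3572
0.439 -0.3927 -0.3344 gap -0.3692 -0.3575
0.443 -0.3924 -0.3344 gap -0.369 -0.3575
0.447 -0.3923 -0.3343 gap -0.369 -0.3574
0.451 -0.3923 -0.3342 gap -0.369 -0.3575
0.455 -0.3924 -0.3342 gap -0.369 -0.3572
0.459 -0.3928 -0.3342 gap -0.369 -0.3575
0.463 -0.3924 -0.3341 gap -0.3688 -0.3573
0.467 -0.3922 -0.3341 gap -0.3865 -0.386
0.471 -0.3922 -0.3341 gap -0.3894 -0.3889
0.475 -0.3924 -0.334 gap -0.3443 -0.3439
0.479 -0.3923 -0.334 gap -0.3923 -0.3918
0.483 -0.3918 -0.3341 gap -0.3783 -0.3779
0.487 -0.392 -0.3341 gap -0.3884 -0.3879
0.491 -0.3924 -0.334 gap -0.3803 -0.3799
0.495 -0.3925 -0.3339 gap -0.3925 -0.3919
```

View pics/c3.png

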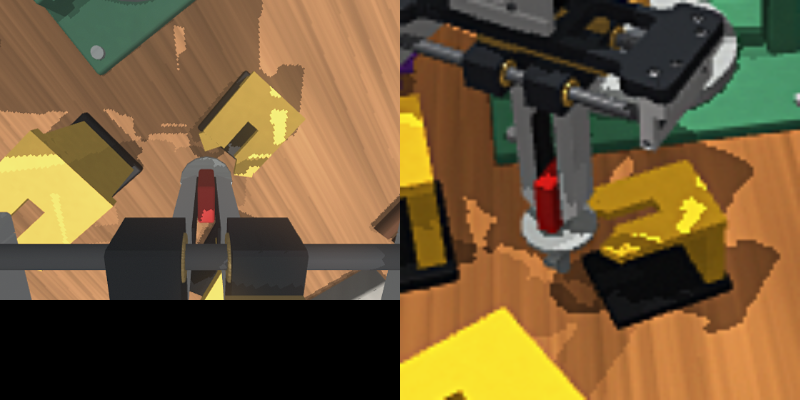

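```bash
python3 - <<'E'
from h import *
from scipy.optimize import least_squares
im,d,P,c,W=snap('wrist');print(ctrl.get_obs()['ee_pos'])
X,Y,Z=P[...,0],P[...,1],P[...,2];i=im.astype(int)
m=(abs(Z-.0695)<.003)&(np.hypot(X-.494,Y+.228)<.03)&(abs(i[...,0]-i[...,2])<35)
q=P[m];print(m.sum(),np.percentile(q[:,2],[2,50,98]))
h=cv2.convexHull((q[:,:2]*1e4).astype(np.float32))[:,0]/1e4
ang=np.degrees(np.arctan2(h[:,1]+.228,h[:,0]-.494));rr=np.hypot(h[:,0]-.494,h[:,1]+.228)
k=rr>.019;print(k.sum(),np.sort(ang[k]).round())
print(least_squares(lambda p:np.hypot(h[k,0]-p[0],h[k,1]-p[1])-.022,[.494,-.228],loss='soft_l1',f_scale=.0005).x)
E
```

```text
[ 0.49499126 -0.22791128  0.08165347]
1325 [0.06893365 0.07058673 0.07190893]
26 [-41. -28. -12.  -8.   2.  10.  18.  31.  34.  37.  52.  56.  74.  79.
  83.  97. 102. 105. 109. 115. 122. 125. 130. 140. 146. 156.]
[ 0.49418593 -0.22911351]
```

>>> step_arm([
  {"dp":[0,0,0.05],"twist":0},
  {"dp":[0.17,0.145,0],"twist":0},
  {"dp":[0.17,0.145,0],"twist":0},
  {"dp":[0.17,0.145,0],"twist":0},
  {"dp":[0,0,0],"twist":0},
])

```text
time_s: 13.95
ee_pos: [0.5213, -0.2197, 0.0786]
eef_rot: [3.141, -0.0, 1.002]
force: [0.1, 0.6, -2.1]
grip_width: 0.0116
grip_force: 20.0
```

>>> step_arm([
  {"dp":[0.17,0.145,0],"twist":0},
  {"dp":[0.17,0.145,0],"twist":0},
  {"dp":[0.08,0.07,0],"twist":0},
  {"dp":[0.07,0.06,0],"twist":0},
  {"dp":[0.04,0.03,0],"twist":0},
  {"dp":[0,0,0],"twist":0},
  {"dp":[0,0,0],"twist":0},
])

```text
time_s: 14.65
ee_pos: [0.5466, -0.2121, 0.0786]
eef_rot: [-3.141, 0.0, 1.001]
force: [-0.3, 0.7, -0.6]
grip_width: 0.0122
grip_force: 20.0
```

>>> step_arm([
  {"dp":[0,0,0.05],"twist":0},
  {"dp":[0,0,0.04],"twist":0},
  {"dp":[0,0,0],"twist":0},
  {"dp":[0,0,0],"twist":0},
])

```text
time_s: 15.05
ee_pos: [0.5468, -0.2121, 0.0752]
eef_rot: [3.141, -0.0, 1.001]
force: [-0.4, -1.3, 1.2]
grip_width: 0.0118
grip_force: 20.0
```

```bash
cat > col.py <<'E'
from h import *
from scipy.optimize import least_squares
im,d,P,c,W=snap('wrist');o=ctrl.get_obs();print(o['ee_pos'],o['force'],o['grip_width'])
X,Y,Z=P[...,0],P[...,1],P[...,2];i=im.astype(int)
cx,cy=.5455,-.2128
m=(Z>.0615)&(Z<.074)&(np.hypot(X-cx,Y-cy)<.03)&(abs(i[...,0]-i[...,2])<35)
q=P[m];print(m.sum(),np.percentile(q[:,2],[5,50,95]))
h=cv2.convexHull((q[:,:2]*1e4).astype(np.float32))[:,0]/1e4
rr=np.hypot(h[:,0]-cx,h[:,1]-cy);k=rr>.018
p=least_squares(lambda p:np.hypot(h[k,0]-p[0],h[k,1]-p[1])-.022,[cx,cy],loss='soft_l1',f_scale=.0005).x
a=np.radians(17);print(k.sum(),p,'du',p@[np.cos(a),np.sin(a)]-.459,'dv',p@[-np.sin(a),np.cos(a)]+.3632)
E
python3 col.py
```

```text
[ 0.54673878 -0.21206768  0.07517866] [-0.45124805  0.53841674  2.39639175] 0.012052716235762706
1300 [0.06309639 0.06413607 0.06518175]
29 [ 0.54558169 -0.21343996] du 0.0003385598830170644 dv -0.00042630012376015936
```

>>> step_arm([
  {"dp":[0,0,0],"twist":0},
  {"dp":[0,0,0],"twist":0},
  {"dp":[0,0,0],"twist":0},
  {"dp":[0,0,0],"twist":0},
  {"dp":[0,0,0],"twist":0},
], gripper=-0.3)

```text
time_s: 15.6
ee_pos: [0.5467, -0.212, 0.075]
eef_rot: [-3.142, 0.0, 1.001]
force: [0.1, -0.5, -0.6]
grip_width: 0.0327
grip_force: 0.0
```

>>> step_arm([
  {"dp":[0,0,-0.4],"twist":0},
  {"dp":[0,0,-0.8],"twist":0},
  {"dp":[0,0,-0.8],"twist":0},
  {"dp":[0,0,-0.5],"twist":0},
  {"dp":[0,0,0],"twist":0},
  {"dp":[0,0,0],"twist":0},
])

```text
time_s: 16.2
ee_pos: [0.5465, -0.212, 0.1743]
eef_rot: [-3.141, 0.0, 1.001]
force: [-0.5, -0.4, 0.5]
grip_width: 0.0329
grip_force: 0.0
```

```bash
python3 col.py; python3 - <<'E'
from h import *
im,d,P,c,W=snap('wrist');np.savez('w4.npz',im=im,P=P)
b=ctrl.camera('side')[0]
cv2.imwrite('pics/c4.png',np.hstack([cv2.resize(im,(400,300)),cv2.resize(b[160:310,200:400],(400,300))])[:,:,::-1])
print(ctrl.get_obs()['qpos'])
E
```

```text
[ 0.54629273 -0.21182808  0.17364156] [-0.27186319 -0.58131321 -0.56674118] 0.03276669534571196
1259 [0.06292636 0.0640368  0.06513227]
39 [ 0.54558454 -0.21318991] du 0.0004143892328061227 dv -0.00018801024427467228
[-4.32409818e-01  4.07266685e-01  1.45206270e+00 -2.20411341e-05
  1.28457007e+00  1.37152188e-01]
```

View pics/c4.png

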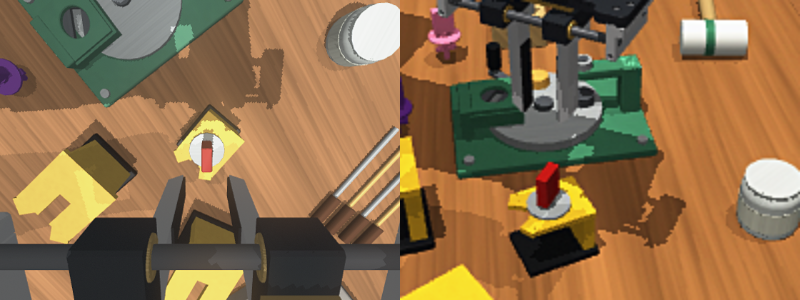

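>>> step_arm([
  {"dp":[0.86,-0.77,0],"twist":0},
  {"dp":[0.86,-0.77,0],"twist":0},
  {"dp":[0.86,-0.77,0],"twist":0},
  {"dp":[0.86,-0.77,0],"twist":0},
  {"dp":[0.86,-0.77,0],"twist":0},
  {"dp":[0.86,-0.77,0],"twist":0},
  {"dp":[0,0,0],"twist":-1},
  {"dp":[0,0,0],"twist":-1},
  {"dp":[0,0,0],"twist":-1},
  {"dp":[0,0,0],"twist":-1},
  {"dp":[0,0,0],"twist":-1},
  {"dp":[0,0,0],"twist":-1},
])

```text
time_s: 17.55
ee_pos: [0.5021, 0.0614, 0.174]
eef_rot: [-3.14, 0.0, 1.423]
force: [0.2, -0.3, -0.6]
grip_width: 0.033
grip_force: 0.0
```

>>> step_arm([
  {"dp":[0,0,0],"twist":-1},
  {"dp":[0,0,0],"twist":-1},
  {"dp":[0,0,0],"twist":-1},
  {"dp":[0,0,0],"twist":-1},
  {"dp":[0,0,0],"twist":-1},
  {"dp":[0,0,0],"twist":-1},
  {"dp":[0,0,0],"twist":-1},
  {"dp":[0,0,0],"twist":-1},
  {"dp":[0,0,0],"twist":-1},
  {"dp":[0,0,0],"twist":-1},
  {"dp":[0,0,0],"twist":-1},
  {"dp":[0,0,0],"twist":-0.6},
])

```text
time_s: 18.75
ee_pos: [0.5021, 0.0614, 0.1741]
eef_rot: [-3.14, -0.001, 2.233]
force: [-0.3, -0.4, 0.2]
grip_width: 0.0327
grip_force: 0.0
```

```bash
python3 - <<'E'
from h import *
im,d,P,c,W=snap('wrist');o=ctrl.get_obs();print(o['ee_pos'],o['eef_rot'],o['qpos'])
X,Y,Z=P[...,0],P[...,1],P[...,2]
k=(abs(Z-.072)<.004)&(np.hypot(X-.503,Y-.062)<.04)&(im[...,0]<90);q=P[k];print(len(q))
if len(q):print(q.mean(0),cv2.minEnclosingCircle((q[:,:2]*1000).astype(np.float32)))
E
```

```text
[0.50208783 0.06143324 0.17408551] [-3.14030260e+00 -8.91944554e-04  2.23449446e+00] [ 4.93390386e-02  2.31687967e-01  1.68291124e+00 -1.56990933e-05
  1.22856176e+00 -6.14354390e-01]
331
[0.5017801  0.06264238 0.07172294] ((502.0308532714844, 62.277584075927734), 8.88502311706543)
```

>>> step_arm([
  {"dp":[0,0,0.78],"twist":0},
  {"dp":[0,0,0.78],"twist":0},
  {"dp":[0,0,0.78],"twist":0},
  {"dp":[0,0,0.76],"twist":0},
  {"dp":[0,0,0],"twist":0},
  {"dp":[0,0,0],"twist":0},
])

```text
time_s: 19.4
ee_pos: [0.5024, 0.0614, 0.0513]
eef_rot: [-3.141, -0.001, 2.229]
force: [-0.2, -0.3, 0.6]
grip_width: 0.0326
grip_force: 0.0
```

>>> step_arm([
  {"dp":[0,0,0],"twist":0},
  {"dp":[0,0,0],"twist":0},
  {"dp":[-0.005,0.157,0],"twist":1},
  {"dp":[-0.005,0.157,0],"twist":1},
  {"dp":[-0.005,0.157,0],"twist":1},
  {"dp":[-0.005,0.157,0],"twist":1},
  {"dp":[-0.005,0.157,0],"twist":1},
  {"dp":[-0.005,0.157,0],"twist":1},
], gripper=-0.53)

```text
time_s: 20.2
ee_pos: [0.5366, 0.0779, 0.0521]
eef_rot: [3.141, 0.0, 1.808]
force: [-0.8, -0.6, 0.9]
grip_width: 0.0221
grip_force: 0.8
```

>>> step_arm([
  {"dp":[-0.005,0.157,0],"twist":1},
  {"dp":[-0.005,0.157,0],"twist":1},
  {"dp":[-0.005,0.157,0],"twist":1},
  {"dp":[-0.005,0.157,0],"twist":1},
  {"dp":[-0.005,0.157,0],"twist":1},
  {"dp":[-0.005,0.157,0],"twist":1},
  {"dp":[-0.005,0.157,0],"twist":1},
  {"dp":[-0.005,0.157,0],"twist":1},
  {"dp":[-0.005,0.157,0],"twist":1},
  {"dp":[-0.005,0.157,0],"twist":1},
])

```text
time_s: 21.2
ee_pos: [0.5977, 0.0714, 0.0521]
eef_rot: [3.141, -0.001, 1.11]
force: [-1.4, -0.2, 0.7]
grip_width: 0.022
grip_force: 0.8
```

>>> step_arm([
  {"dp":[-0.005,0.157,0],"twist":1},
  {"dp":[-0.005,0.157,0],"twist":1},
  {"dp":[-0.005,0.157,0],"twist":1},
  {"dp":[-0.005,0.157,0],"twist":1},
  {"dp":[-0.005,0.157,0],"twist":1},
  {"dp":[-0.005,0.157,0],"twist":1},
  {"dp":[0,0,0],"twist":0},
])

```text
time_s: 21.9
ee_pos: [0.6274, 0.0478, 0.052]
eef_rot: [3.141, -0.001, 0.692]
force: [-0.6, -0.4, 0.6]
grip_width: 0.022
grip_force: 0.0
```

>>> step_arm([
  {"dp":[-0.003,0.08,0],"twist":0.5},
  {"dp":[-0.003,0.08,0],"twist":0.5},
  {"dp":[0,0.05,0],"twist":0},
  {"dp":[0,0.02,0],"twist":0},
  {"dp":[0,0,0],"twist":0},
  {"dp":[0,0,0],"twist":0},
])

```text
time_s: 22.5
ee_pos: [0.6304, 0.0438, 0.0516]
eef_rot: [-3.136, 0.001, 0.628]
force: [-16.1, 16.6, 8.7]
grip_width: 0.0219
grip_force: 11.1
```

>>> step_arm([
  {"dp":[0,-0.06,0],"twist":0},
  {"dp":[0,0,0],"twist":0},
])

```text
time_s: 22.7
ee_pos: [0.6303, 0.0441, 0.0517]
eef_rot: [-3.14, -0.0, 0.627]
force: [-6.6, 7.4, 3.9]
grip_width: 0.022
grip_force: 4.6
```

>>> step_arm([
  {"dp":[0,0,0],"twist":0},
  {"dp":[0,0,0],"twist":0},
  {"dp":[0,0,0],"twist":0},
], gripper=-0.35)

```text
time_s: 23.0
ee_pos: [0.631, 0.0426, 0.0513]
eef_rot: [3.141, -0.0, 0.625]
force: [0.9, -0.8, -0.4]
grip_width: 0.0306
grip_force: 0.0
```

>>> step_arm([
  {"dp":[0,0,-0.3],"twist":0},
  {"dp":[0,0,-0.7],"twist":0},
  {"dp":[0,0,-0.9],"twist":0},
  {"dp":[0,0,-0.9],"twist":0},
  {"dp":[0,0,-0.4],"twist":0},
  {"dp":[0,0,0],"twist":0},
  {"dp":[0,0,0],"twist":0},
  {"dp":[0,0,0],"twist":0},
])

```text
time_s: 23.8
ee_pos: [0.6303, 0.0427, 0.1776]
eef_rot: [-3.14, 0.002, 0.624]
force: [-0.2, 0.4, -0.7]
grip_width: 0.0307
grip_force: 0.0
```

```bash
python3 - <<'E'
from h import *
im,d,P,c,W=snap('wrist');X,Y,Z=P[...,0],P[...,1],P[...,2]
k=(abs(Z-.072)<.004)&(np.hypot(X-.629,Y-.047)<.03)&(im[...,0]<90);q=P[k];print(len(q))
if len(q):
    (x,y),r=cv2.minEnclosingCircle((q[:,:2]*1000).astype(np.float32));print(x,y,r);e=np.arctan2(y+8.8,x-558.4);s=np.arctan2(61.9+8.8,502.7-558.4);print('turret',s-e,'r',np.hypot(y+8.8,x-558.4))
b,_,P,_,_=snap('side')
for r in ctrl.cut_out('side','pin'): print(r['conf'],np.nanmedian(P[r['pixels']],0))
cv2.imwrite('pics/c5.png',np.hstack([cv2.resize(im,(400,300)),cv2.resize(b[130:310,190:430],(400,300))])[:,:,::-1])
E
```

```text
133
629.4069213867188 46.17695617675781 8.924362182617188
turret 1.5792360292302936 r 89.80227500058564
0.81 [ 0.38267256 -0.01085803  0.04272929]
0.77 [ 0.54743176 -0.22143205  0.0643083 ]
0.71 [0.44023359 0.14380992 0.04100274]
```

View pics/c5.png

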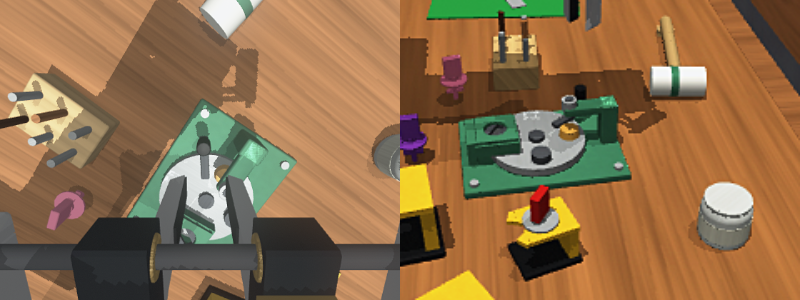

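The turntable is at its stop, measured at about 1.58 rad. The brass anvil is under the guide, the pin is parked upright, and the gripper is clear.

```bash
python3 -c "
from station import ctrl
print(ctrl.hand_in())"
```

```text
the job is handed in; nothing more can be done
None
```

I handed the job in after about 24 s of the 70 s allowed; no verdict came back, but in the last camera check the steel pin was parked upright in the smallest yellow rest, the turntable was at its stop (measured about 1.58 rad) with the brass anvil under the guide, and the gripper was clear of everything.

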